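# Plug the mint print pad into the changeover rack

## Task

Get the mint-green print pad ready for the next job: pick it up from the bench and plug its square foot, printing dome upwards, into the empty square socket of the blue changeover rack until its carrier block sits fully home on the rack. Lower it in rather than letting it drop from a height, and leave the rust-red pad and the amber ink jar standing where they are.

Things in the scene. Friction and masses are not known exactly. Their poses are not given: they have to be found in the camera images.
- mint_pad_center (a point): Pad with mint-green dome, loose, upright, 102 mm high, 0.2-0.4 kg. From below: square steel foot 32x32 mm, 22 mm long (last 6 mm stepped in to 26x26); 52x52 mm grip block 44 mm high (aluminium, then plywood); rigid round dome, 47 mm wide, 36 mm high. Point: middle of the grip block, 44 mm above the foot's underside. z up; x, y square to block and foot alike (quarter turns are equal).
- socket (a point): Centre of the empty socket's mouth, in the top of a fixed blue rack (84 mm in x, 230 in y, 32 high). Hole 40x40 mm along x, y, 26 deep, closed, straight walls; the pad's block rests on the top around it, block centre then 22 mm above this point. Mouth: 52.5 mm from the rack's +y end, 42 from its long sides. A same-shaped grey pad is fixed 125 mm away along -y, 80 mm high above the rack. z up.
- rust_pad_center (a point): Bystander: loose pad of the same shape, size and mass as the mint one, but with a rust-red dome, standing on the bench. Point: middle of its grip block, 44 mm above the bench; axes as for the mint pad.
- ink_jar_center (a point): Bystander: loose closed amber glass ink jar with a white cap, 60 mm across, 85 mm high, 0.25 kg, standing on the bench. Point: on its axis, half-way up; z up.
Things that resemble listed ones, but are neither listed nor needed, are in the scene too. What is shaped like the part that bears mint_pad_center but black is not meant.

How it is judged:
By the outcome, as a careful person would: the job done as asked, in the order asked, and still so for the second after the job is handed in, with the robot touching nothing.
It also fails if it takes over 40 s, if anything falls off the work surface, if the arm or the gripper's body presses on something with over 40 N, if the wrist force passes 120 N, or if a joint passes its speed limit or range.

## Robot

A 6-joint arm with a two-finger parallel gripper is mounted at the origin on the work surface. World frame = base frame: x ahead of the robot, y to its left, z up, the work surface at z = 0. Lengths are in m, angles in rad, forces in N, time in s.
With the tool pointing down it reaches from about 0.275 to 1 m from the base axis. Payload 8.4 kg.
Tool frame: the origin (TCP) lies on the centre line of the jaws, within the pads' length; the fingertips stand 17 mm ahead of it and the grasp point (between the pads) lies 2 mm behind it (bot.tcp_to_tips is the y of the fingertips in the tool frame, in m); y points along the fingers, z is the direction in which the jaws open and shut, and the axes are right-handed (so a half turn about y gives the same grasp; the last joint's range is limited). The gripper opens to 85 mm and grips with 20 to 120 N. Pads are 22 mm wide; open, the fingers measure 114 mm over their backs; the gripper's body (76 mm by 85 mm) begins 54 mm behind the grasp point. The pads swing forward as they close: fully open they stand 13 mm farther back than shut.
Start: joints at [1.134, 0.353, 1.633, -0, 1.155, -0.002], TCP at [0.263, 0.567, 0.248] pointing down, gripper open.
Joint ranges: [-2.63, 2.63], [-0.92, 2.1], [0.06, 2.66], [-1.3, 4.44], [0, 2.69], [-3.02, 3.02]. Speed limits (rad/s): [2.22, 2.22, 2.79, 3.14, 3.14, 3.14].

## Interface

Orientations are given as a unit quaternion [x, y, z, w].
In Python, from workcell import bot, hand, kinematics, get_obs, vision, hand_in gives the robot as it stands. The module is installed in compiled form; this text tells all that it offers. Calls block until the motion is done:
- bot.reach(position, orientation): joint-space move of the TCP to a pose.
- bot.servo_line(position, ori=None, velocity=0.15): straight line of the TCP; ori=None keeps the orientation; velocity is the mean speed in m/s.
- bot.goto_joints(angles): joint-space move.
- hand.move_gripper(opening, strength=None): finger opening in m; strength is the grip in N (None keeps the last); returns when the fingers have stopped.
- bot.dwell(seconds).
- kinematics.solve_ik(position, orientation): joint angles nearest the present ones, or None.
- get_obs(): the state.
- vision.read_camera(name): name is "scene" or "top" or "wrist"; returns a dict with "frame" (420x560x3 uint8, red, green, blue), "intrinsics" (3x3 intrinsics, pixels), "view" (4x4, takes a point from world to camera coordinates). Camera axes: x right, y down, z forward; pixel columns grow to the right and rows downward; lengths in m; the calibration is good to about 2 mm. A picture is of the moment at which its call begins. There is no depth.
A pose or a line that the arm cannot do raises bot.IKError and nothing moves.
- hand_in(): hands the job in, once; it reports no verdict.
The state is a dict: "time_s": time; "joint_pos": joint angles; "joint_vel": joint speeds; "joint_efforts": joint torques, N m; "position": TCP position; "orientation": TCP orientation; "wrist_force": force on the tool from outside, world axes, zero at the start; "ft_torque": the same for the moment, N m; "gripper_width": finger opening in m.
Only numpy, scipy, OpenCV 4.12 (cv2) and the standard library are available. Lean on these libraries where they do the work, as an engineer would, in place of code of your own. Each camera call takes 0.05 s, during which the arm holds its last target. There are 200 camera calls.

## Working session

There is one attempt and no reset: what is moved stays moved. The work goes in short steps, each a Python script; the robot and the scene stay as the last script left them, time stands still between calls to the robot, and variables do not carry over. Pictures are saved under pics/ and viewed, on a budget of 10 in all, crops included, one or two more only if the job needs it, and the job is handed in when it is done.

```bash
mkdir -p pics; python3 - <<'E'
from workcell import *
import cv2,numpy as np
for n in("scene","top"):
    d=vision.read_camera(n);cv2.imwrite(f"pics/{n}0.png",d["frame"][...,::-1]);np.savez(f"{n}0.npz",**d)
    print(n,d["intrinsics"].round(1).tolist(),d["view"].round(3).tolist())
o=get_obs();print(o["time_s"],o["orientation"],o["position"],bot.tcp_to_tips)
E
```

```text
scene [[437.5, 0.0, 276.7], [0.0, 437.5, 208.1], [0.0, 0.0, 1.0]] [[0.818, 0.575, -0.01, -0.438], [0.474, -0.685, -0.554, -0.186], [-0.325, 0.448, -0.833, 0.988], [0.0, 0.0, 0.0, 1.0]]
top [[514.0, 0.0, 278.4], [0.0, 514.0, 200.0], [0.0, 0.0, 1.0]] [[-0.022, -0.999, 0.028, 0.024], [-0.993, 0.018, -0.121, 0.517], [0.12, -0.031, -0.992, 0.944], [0.0, 0.0, 0.0, 1.0]]
0.1 [ 0.69088855 -0.15261954  0.15241814 -0.69003551] [0.26310417 0.56648061 0.2476394 ] 0.017
```

View pics/scene0.png

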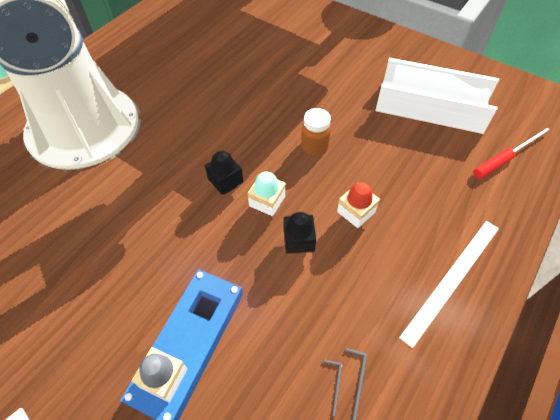

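View pics/top0.png

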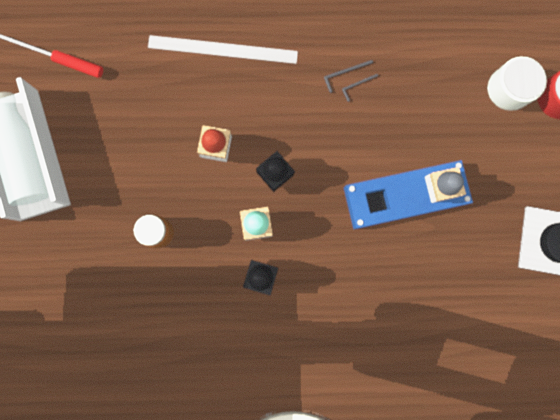

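```bash
cat > h.py <<'E'
import numpy as np,cv2
def cast(d,uv,z):
    "pixels (N,2) -> world points on plane z"
    K,V=d["intrinsics"],d["view"];R,t=V[:3,:3],V[:3,3]
    uv=np.atleast_2d(uv).astype(float)
    r=np.c_[uv,np.ones(len(uv))]@np.linalg.inv(K).T@R
    c=-R.T@t
    return c+r*((z-c[2])/r[:,2])[:,None]
def blobrect(d,mask,z,near=None):
    "min-area rectangle of the biggest (or nearest) contour, on plane z"
    cs,_=cv2.findContours(mask.astype(np.uint8),cv2.RETR_EXTERNAL,cv2.CHAIN_APPROX_NONE)
    cs=[c for c in cs if cv2.contourArea(c)>60]
    key=(lambda c:-cv2.contourArea(c)) if near is None else (lambda c:np.hypot(*(c[:,0].mean(0)-near)))
    c=min(cs,key=key)[:,0]
    p=cast(d,c,z)[:,:2]*1000
    return c.mean(0).round(1),cv2.minAreaRect(p.astype(np.float32))
E
python3 - <<'E'
from h import *
for n,near in(("top",(256,223)),("scene",(267,193))):
    d=np.load(n+"0.npz");f=d["frame"];h=cv2.cvtColor(f,cv2.COLOR_RGB2HSV);H,S,V=[h[...,i].astype(int) for i in range(3)]
    blue=(H>100)&(H<125)&(S>150)&(V>90)
    print(n,"rack",blobrect(d,cv2.morphologyEx(blue.astype(np.uint8),cv2.MORPH_CLOSE,np.ones((5,5))),.032))
    mint=(H>65)&(H<95)&(S>50)&(V>110)
    print("mint",blobrect(d,mint,.085,near))
    ply=((H>8)&(H<28)&(S>40)&(V>165))
    print("ply",blobrect(d,ply|mint,.066,near))
    for r in f[near[1]-20:near[1]+24:6,near[0]-22:near[0]+24:6]: print(*[ '%d,%d,%d'%tuple(cv2.cvtColor(p[None,None],cv2.COLOR_RGB2HSV)[0,0]) for p in r]) if n=="top" else 0
d=np.load("top0.npz")["frame"];s=np.load("scene0.npz")["frame"]
a=cv2.resize(d[120:310,180:430],None,fx=3,fy=3,interpolation=cv2.INTER_CUBIC)
cv2.imwrite("pics/crop1.png",a[...,::-1])
d=np.load("top0.npz");K,V=d["intrinsics"],d["view"]
E
```

```text
top rack (array([404.9, 195. ]), ((522.7520141601562, -227.93621826171875), (80.73127746582031, 218.6291046142578), 11.040303230285645))
mint (array([256.3, 222.6]), ((471.0748596191406, 54.94852066040039), (37.396663665771484, 41.02462387084961), 88.91328430175781))
ply (array([255.5, 222.8]), ((472.15386962890625, 57.04908752441406), (55.89372634887695, 53.81562042236328), 7.761292934417725))
12,127,131 13,128,128 11,118,130 12,122,132 12,126,128 11,126,128 12,122,127 12,119,133
11,124,127 10,123,126 13,104,157 20,87,234 24,62,252 26,50,248 11,131,125 10,131,127
12,123,135 16,98,221 62,19,241 85,53,246 83,74,237 78,81,169 14,102,110 11,117,98
11,121,141 12,120,155 87,39,247 90,11,247 84,55,244 79,83,200 17,99,155 10,115,95
12,126,132 11,124,130 86,52,246 88,29,247 84,53,245 78,81,199 17,89,192 12,117,100
11,125,129 11,126,128 23,61,246 82,77,229 79,84,195 24,64,186 22,76,242 14,116,97
11,123,131 11,125,131 17,78,195 12,75,156 11,111,143 12,125,98 13,121,99 11,114,101
11,127,131 12,123,133 11,124,134 11,125,135 12,124,130 11,122,130 12,133,125 11,122,132
scene rack (array([177.9, 361.6]), ((533.1876220703125, -255.63633728027344), (89.34873962402344, 190.24415588378906), 11.116331100463867))
mint (array([264.7, 187.2]), ((478.4443359375, 43.28169250488281), (45.70503616333008, 37.5017204284668), 9.636876106262207))
ply (array([278. , 285.3]), ((641.4556884765625, 253.94744873046875), (1440.3070068359375, 601.6519775390625), 87.94070434570312))
```

View pics/crop1.png

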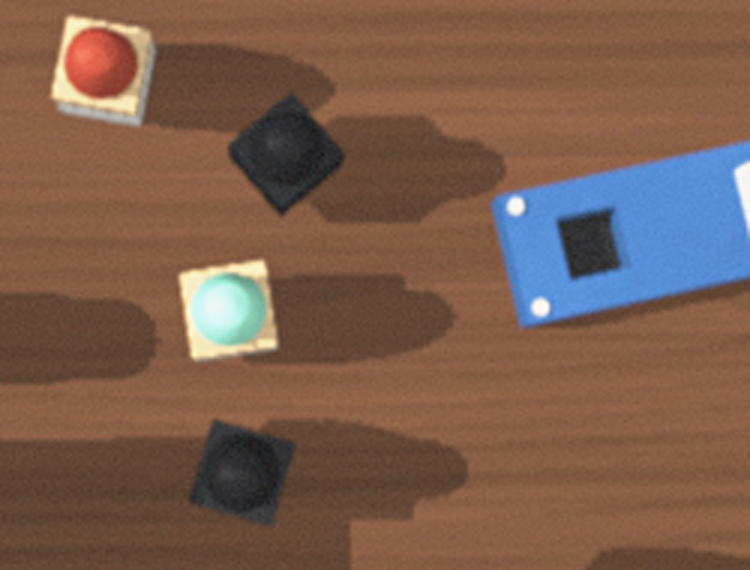

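```bash
cat >> h.py <<'E'
from scipy.spatial.transform import Rotation as Rn
def quat(yaw,flip=False):
    "tool y down, jaws (tool z) along the object's y, yaw in deg"
    a=np.radians(yaw+(180 if flip else 0)); z=np.array([-np.sin(a),np.cos(a),0]); y=np.array([0,0,-1.])
    return Rn.from_matrix(np.c_[np.cross(y,z),y,z]).as_quat()
E
python3 - <<'E'
from h import *
from workcell import *
d=np.load("top0.npz");h=cv2.cvtColor(d["frame"],cv2.COLOR_RGB2HSV);dark=h[...,2]<75
c,r=blobrect(d,dark,.032,(376,201));print("socket",c,r)
for fl in(0,1):
    for p,y in(((.472,.056,.25),7.8),((.55,-.17,.2),11)):
        q=kinematics.solve_ik(p,quat(y,fl));print(fl,None if q is None else np.round(q,2))
fl=min((0,1),key=lambda f:abs(kinematics.solve_ik((.472,.056,.25),quat(7.8,f))[5]))
print(fl);bot.reach((.472,.056,.25),quat(7.8,fl))
w=vision.read_camera("wrist");np.savez("w1.npz",**w);cv2.imwrite("pics/w1.png",w["frame"][...,::-1])
print(get_obs()["time_s"],w["intrinsics"].round(1).tolist(),w["view"].round(3).tolist())
E
```

```text
socket [376.  200.9] ((511.6084899902344, -172.52804565429688), (34.066184997558594, 31.21816635131836), 10.270719528198242)
0 [ 0.11  0.12  1.94 -0.    1.08 -1.59]
0 [-0.3   0.33  1.79 -0.    1.03 -2.07]
1 [ 0.11  0.12  1.94 -0.    1.08  1.55]
1 [-0.3   0.33  1.79 -0.    1.03  1.08]
1
2.1417 [[375.2, 0.0, 276.6], [0.0, 375.2, 207.0], [0.0, 0.0, 1.0]] [[0.137, -0.991, 0.0, -0.009], [-0.956, -0.132, 0.26, 0.425], [-0.258, -0.036, -0.966, 0.503], [0.0, 0.0, 0.0, 1.0]]
```

View pics/w1.png

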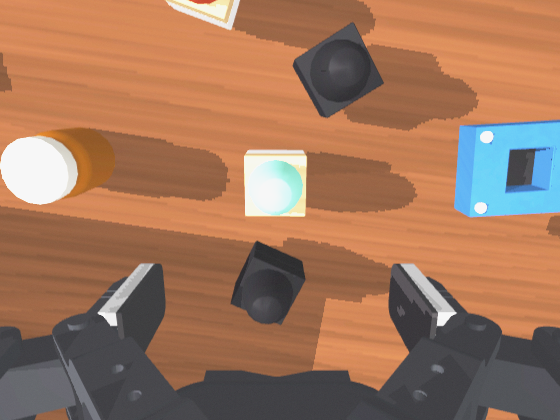

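```bash
python3 - <<'E'
from h import *
d=np.load("w1.npz");h=cv2.cvtColor(d["frame"],cv2.COLOR_RGB2HSV);H,S,V=[h[...,i].astype(int) for i in range(3)]
mint=(H>65)&(H<95)&(S>40)&(V>110); ply=(H>14)&(H<35)&(S>15)&(S<140)&(V>190)
print(blobrect(d,ply|mint,.066,(275,187)))
m=np.zeros(V.shape,bool);m[:,:]=V<60;print(blobrect(d,m,.032,(525,168)))
for c in(275,250,300):print([tuple(map(int,x)) for x in h[146:162:1,c]]) if c==250 else 0
print([tuple(map(int,x)) for x in h[208:222,250]])
K,Vw=d["intrinsics"],d["view"]
for name in("top","w1"):
    D=d if name=="w1" else np.load("top0.npz")
    h=cv2.cvtColor(D["frame"],cv2.COLOR_RGB2HSV);H,S,V=[h[...,i].astype(int) for i in range(3)]
    # white bolt heads on rack
    wm=((S<60)&(V>190)).astype(np.uint8);n,_,st,ce=cv2.connectedComponentsWithStats(wm)
    print(name,[(ce[i].round(1).tolist(),int(st[i,4]),(cast(D,ce[i],.034)[0,:2]*1000).round(1).tolist()) for i in range(1,n) if 10<st[i,4]<250])
E
```

```text
(array([280.7, 180.7]), ((473.6296081542969, 57.582237243652344), (53.983341217041016, 51.69501495361328), 7.885883808135986))
(array([352.4,  74.6]), ((573.1865844726562, 5.215353012084961), (31.224267959594727, 50.02266311645508), 84.6636962890625))
[(11, 148, 205), (11, 148, 208), (11, 147, 206), (10, 95, 215), (9, 19, 232), (0, 2, 238), (17, 8, 237), (19, 44, 232), (18, 95, 228), (22, 78, 244), (30, 28, 247), (30, 11, 247), (30, 10, 247), (30, 10, 247), (30, 9, 247), (30, 8, 247)]
[(30, 13, 247), (30, 13, 247), (30, 14, 247), (30, 17, 247), (30, 14, 247), (30, 13, 247), (30, 13, 247), (29, 37, 247), (14, 119, 238), (11, 149, 219), (12, 148, 217), (12, 148, 214), (12, 148, 214), (12, 148, 213)]
top [([25.1, 45.0], 188, [828.0, 497.3]), ([557.8, 86.5], 72, [732.5, -543.3]), ([204.3, 128.5], 16, [657.4, 152.5]), ([200.7, 148.0], 22, [619.4, 159.6]), ([351.6, 188.3], 29, [536.8, -126.4]), ([437.8, 192.0], 20, [526.8, -291.6]), ([1.7, 209.5], 78, [508.4, 528.4]), ([263.6, 209.2], 16, [499.9, 41.9]), ([359.6, 222.0], 28, [472.2, -139.1]), ([294.4, 417.1], 209, [122.6, -6.8])]
w1 [([486.3, 136.5], 132, [537.1, -124.8]), ([274.9, 151.5], 227, [497.8, 61.2]), ([480.3, 207.4], 118, [472.4, -137.7]), ([147.7, 268.8], 20, [366.6, 169.7])]
```

```bash
python3 - <<'E'
from h import *
from workcell import *
q=quat(7.9,1)
bot.servo_line((.473,.057,.25),q)
bot.servo_line((.473,.057,.056),velocity=.12)
print(get_obs()["wrist_force"].round(1))
hand.move_gripper(.045,strength=50)
o=get_obs();print(o["gripper_width"],o["wrist_force"].round(1),o["time_s"])
bot.servo_line((.473,.057,.19),velocity=.12)
o=get_obs();print(o["gripper_width"],o["wrist_force"].round(1),o["position"],o["time_s"])
s=vision.read_camera("scene");np.savez("s2.npz",**s)
# hover near the socket, side of the rack, wrist look
bot.servo_line((.5121,-.1721,.19),quat(11,1),velocity=.2)
ims=[]
for n in("wrist","scene"):
    w=vision.read_camera(n);np.savez(n+"2.npz",**w);ims.append(w["frame"])
s=cv2.resize(ims[1][150:420,80:360],(420,405));c=np.zeros((420,420,3),np.uint8);c[:405]=s
cv2.imwrite("pics/w2.png",cv2.resize(np.hstack([ims[0],c]),None,fx=.81,fy=.81)[...,::-1])
print(get_obs()["time_s"])
E
```

```text
[ 0.2  0.4 -0.2]
0.05113410632519755 [-1.9  0.8  6.3] 4.575
0.05110752184982007 [ 0.3  0.4 -2.2] [0.47247744 0.05693469 0.18930996] 5.8417
7.3
```

View pics/w2.png

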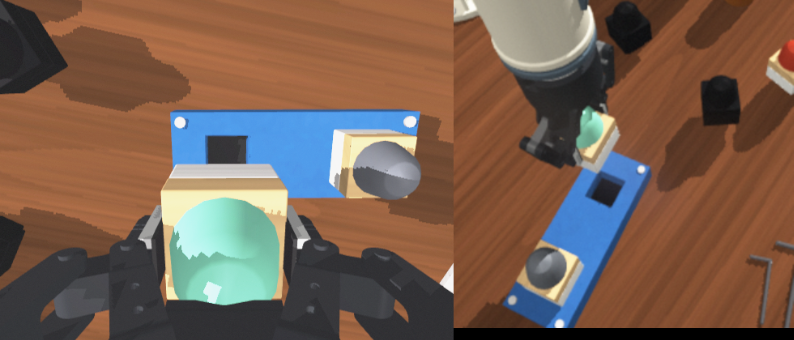

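```bash
python3 - <<'E'
from h import *
R=lambda p,a=-11.1:p@np.array([[np.cos(np.radians(a)),np.sin(np.radians(a))],[-np.sin(np.radians(a)),np.cos(np.radians(a))]])
for n,near in(("top0",(376,201)),("scene0",(206,306)),("scene2",(206,306))):
    d=np.load(n+".npz");V=d["frame"].max(2).astype(int)
    x,y=near;rt=np.median(V[y-25:y+25,x-25:x+25][V[y-25:y+25,x-25:x+25]>90])
    for th in(75,.8*rt):
        m=np.zeros(V.shape,bool);m[y-17:y+17,x-19:x+19]=V[y-17:y+17,x-19:x+19]<th
        try:
            c,r=blobrect(d,m,.032,near);print(n,rt,th,c,np.round(r[0],1),np.round(r[1],1),round(r[2],1))
        except ValueError: print(n,th,"none")
d=np.load("wrist2.npz");f=d["frame"];V=f.max(2).astype(int)
for row in(175,190):
    e=np.where(np.abs(np.diff(V[row,230:330]))>25)[0]+230;print(row,e,V[row,246:312:2])
    for u in(e[0]+.5,e[-1]+.5):print(u,cast(d,(u,row),.032).round(4))
col=V[150:200,280];print(col)
e=150+np.argmax(np.abs(np.diff(col[10:]))) +10;print(e,cast(d,(280,e+.5),.032).round(4))
h=cv2.cvtColor(f,cv2.COLOR_RGB2HSV);wm=((h[...,1]<60)&(h[...,2]>190)).astype(np.uint8);k,_,st,ce=cv2.connectedComponentsWithStats(wm)
print([(ce[i].round(1).tolist(),int(st[i,4]),(cast(d,ce[i],.034)[0,:2]*1000).round(1).tolist()) for i in range(1,k) if 80<st[i,4]<400])
E
```

```text
top0 215.0 75 [376.  200.9] [ 511.6 -172.5] [34.1 31.2] 10.3
top0 215.0 172.0 [376.2 200.3] [ 512.6 -173.5] [40.1 38.2] 10.3
scene0 247.0 75 [205.1 308.1] [ 517.5 -178. ] [29.1 28.8] 11.0
scene0 247.0 197.60000000000002 [204.5 305.3] [ 513.2 -175.1] [39.6 40.4] 11.8
scene2 209.0 75 [205.2 307.7] [ 517.  -177.2] [31.3 31.2] 11.3
scene2 209.0 167.20000000000002 [204.  304.3] [ 510.9 -175.3] [45.2 41. ] 11.8
175 [252 254 256 303] [237 236 236 235 161 107  56  50  53  55  54  55  56  53  57  59  56  56
  58  55  58  55  56  55  67  68  67  68  68 216 230 234 235]
252.5 [[ 0.523  -0.1508  0.032 ]]
303.5 [[ 0.5304 -0.189   0.032 ]]
190 [253 254 256 302 303] [237 237 237 236 173 123  51  54  53  51  54  55  54  53  54  54  55  57
  57  57  53  55  57  55  55  69  69  67  67 206 229 220 236]
253.5 [[ 0.5116 -0.1536  0.032 ]]
303.5 [[ 0.519  -0.1915  0.032 ]]
[236 235 235 234 235 235 235 235 235 236 235 236 236 236 236 235 222 161
  84  54  57  56  56  56  57  56  56  57  54  54  56  57  57  57  56  57
  56  55  56  55  57  56  57  56  56  53  56  54  56  54]
167 [[ 0.5326 -0.1703  0.032 ]]
[([505.7, 149.7], 179, [578.3, -332.7]), ([221.8, 150.7], 155, [537.1, -125.1]), ([488.1, 211.7], 183, [530.0, -335.9]), ([371.2, 299.6], 101, [439.0, -266.0]), ([553.6, 345.1], 341, [426.9, -431.3]), ([261.4, 359.7], 378, [364.3, -187.0])]
```

```bash
python3 - <<'E'
from h import *
from workcell import *
x,y=.5127,-.1735
bot.servo_line((x,y,.19),quat(11.1,1),velocity=.1)
bot.servo_line((x,y,.098),velocity=.1)
f0=get_obs()["wrist_force"];print(f0.round(1))
for z in np.arange(.092,.0659,-.004).tolist()+[.0665]:
    bot.servo_line((x,y,z),velocity=.04);o=get_obs();df=o["wrist_force"]-f0
    print(round(z,4),o["position"].round(4),df.round(1),round(o["time_s"],2))
    if np.linalg.norm(df)>15:print("contact");break
ims=[]
for n in("wrist","scene"):
    w=vision.read_camera(n);np.savez(n+"3.npz",**w);ims.append(w["frame"])
s=cv2.resize(ims[1][200:420,80:300],(420,420))
cv2.imwrite("pics/w3.png",cv2.resize(np.hstack([ims[0],s]),None,fx=.81,fy=.81)[...,::-1])
E
```

```text
[ 0.1  0.  -2. ]
0.092 [ 0.5126 -0.1735  0.0919] [-0.7  0.3 -0.2] 8.92
0.088 [ 0.5125 -0.1734  0.0877] [-0.4 -0.5 -0.9] 9.17
0.084 [ 0.5125 -0.1734  0.0837] [-0.4  0.  -0.4] 9.42
0.08 [ 0.5124 -0.1734  0.0797] [-0.2  0.   0.1] 9.67
0.076 [ 0.5125 -0.1734  0.0757] [-0.2  0.1 -0.6] 9.92
0.072 [ 0.5125 -0.1734  0.0717] [-0.2  0.5 -0.3] 10.17
0.068 [ 0.5125 -0.1734  0.0677] [-0.2  1.1  0.2] 10.42
0.0665 [ 0.5129 -0.1736  0.0668] [-0.8  1.1  3.6] 10.67
```

View pics/w3.png

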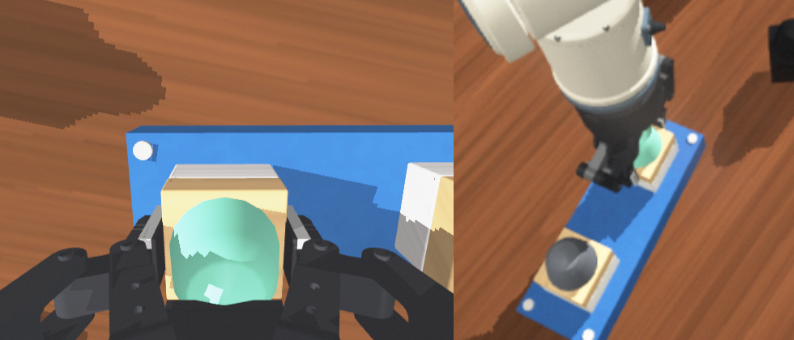

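```bash
python3 - <<'E'
from h import *
from workcell import *
x,y=.5127,-.1735
for z in(.066,.0655,.065,.0645):
    bot.servo_line((x,y,z),velocity=.03);o=get_obs();print(z,o["position"].round(4),o["wrist_force"].round(1))
    if o["wrist_force"][2]>12:break
hand.move_gripper(.085)
print(get_obs()["wrist_force"].round(1))
bot.servo_line((x,y,.25),velocity=.12)
bot.servo_line((.42,-.12,.3),velocity=.2)
ims=[]
for n in("wrist","scene","top"):
    w=vision.read_camera(n);np.savez(n+"4.npz",**w);ims.append(w["frame"])
s=cv2.resize(ims[1][130:400,80:400],(400,337))
t=cv2.resize(ims[2][100:300,100:500],(400,200))
c=np.zeros((540,400,3),np.uint8);c[:337]=s;c[340:540]=t
w=np.zeros((540,400,3),np.uint8);w[:300]=cv2.resize(ims[0],(400,300));cv2.imwrite("pics/f4.png",np.hstack([w,c])[...,::-1])
o=get_obs();print(o["time_s"],o["wrist_force"].round(1))
for n,near in(("wrist4",None),("top4",None),("top0",(256,223))):
    d=np.load(n+".npz");h=cv2.cvtColor(d["frame"],cv2.COLOR_RGB2HSV);H,S,V=[h[...,i].astype(int) for i in range(3)]
    mint=(H>65)&(H<95)&(S>40)&(V>110);ply=(H>14)&(H<35)&(S>5)&(S<140)&(V>190)
    m=mint.astype(np.uint8);cs=max(cv2.findContours(m,0,2)[0],key=cv2.contourArea)[:,0].mean(0)
    try:print(n,cs,blobrect(d,ply|mint,.066 if n=="top0" else .076,cs))
    except Exception as e:print(n,e)
    red=((H<6)|(H>174))&(S>150)&(V>80);k,_,st,ce=cv2.connectedComponentsWithStats(red.astype(np.uint8))
    print("red",[ce[i].round(1).tolist() for i in range(1,k) if st[i,4]>150])
E
```

```text
0.066 [ 0.5129 -0.1735  0.0667] [-2.9  1.2 10. ]
0.0655 [ 0.5129 -0.1735  0.0667] [-4.3  3.3 16.2]
[ 0.1 -0.1 -0.2]
14.275 [ 0.  -0.2 -0.1]
wrist4 [362.11111111  88.03333333] (array([353.7,  89.2]), ((512.41015625, -172.2900390625), (50.94062423706055, 53.53154373168945), 11.119431495666504))
red []
top4 [383.12903226 199.77419355] (array([379.5, 198.2]), ((511.02862548828125, -170.90875244140625), (51.54282760620117, 58.10697937011719), 11.089791297912598))
red [[76.6, 63.5], [550.5, 98.8], [212.9, 140.4]]
top0 [255.6875 222.4375] (array([257.5, 223.1]), ((472.2032470703125, 57.02817916870117), (53.314300537109375, 53.052947998046875), 7.584073066711426))
red [[76.6, 63.5], [550.3, 99.0], [213.0, 140.6]]
```

View pics/f4.png

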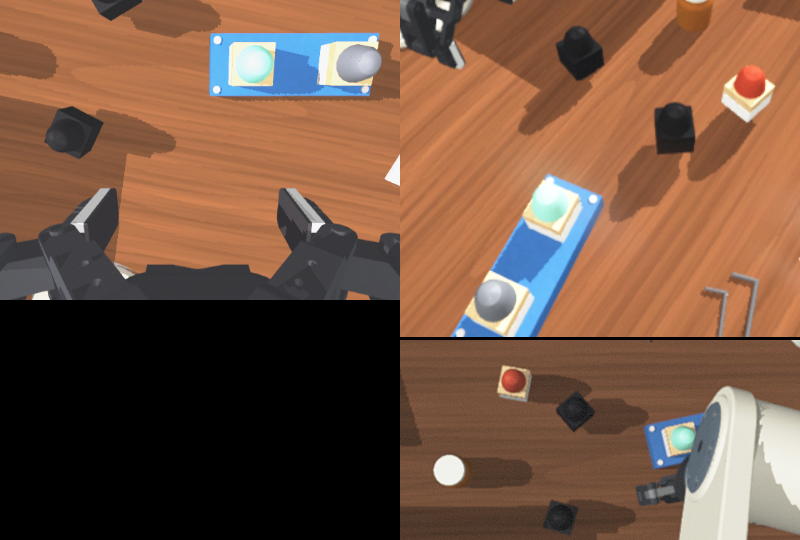

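```bash
python3 -c "
from workcell import *
hand_in()"
```

```text
the job is handed in; nothing more can be done
```

The mint-green pad is plugged into the empty socket of the blue rack, dome upwards, and the job is handed in. I gripped it by its block, lowered it in 4 mm steps, pressed it home with about 16 N, then released and backed off. The robot clock stood at about 14 s at the last check.

**Seating:** The pad stopped firmly with the tool at z = 66.7 mm, about 1 mm above my estimate. I put that down to the uncertain grasp height. The final views show the block sitting flat and square on the rack at 11.1°. Its centre is within about 1.5 mm of the measured socket in the wrist view. The top view, partly hidden by the arm, read about 3 mm off, and I relied on the wrist view.

**Other objects:** The rust-red pad did not move; its position in the top image is the same before and after. The ink jar looks to be standing where it was, though I only checked that by eye. The wrist force read about zero after I backed off.

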